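Clear the spring-jaw board holder and hold it open at the width flag

ROBOT

A 7-joint arm with a two-finger parallel gripper is mounted at the origin on a cart in front of the work surface, level with it; the furniture and walls round the work are solid. World frame = base frame: x ahead of the robot, y to its left, z up, the work surface at z = 0. Lengths are in m, angles in degrees, forces in N, time in s.
With the tool pointing down it reaches from about 0.425 to 0.875 m from the base axis. Payload 4.7 kg.
Tool frame: the origin (TCP) lies between the finger pads; the fingertips stand env.tip_reach ahead of it and the grasp point (between the pads) lies 2 mm behind it (env.tip_reach is the distance from the TCP to the fingertips, in m); z points along the fingers, y is the line along which they close (so a half turn about z gives the same grasp; the last joint's range is limited). The gripper opens to 87 mm and grips with 3 to 60 N. Pads are 19 mm wide; open, the fingers measure 117 mm over their backs; the gripper's body (75 mm by 190 mm) begins 51 mm behind the grasp point.
Start: joints at [-70.182, 18.392, -4.016, 83.108, 1.295, 78.541, -3.26], TCP at [0.212, 0.615, 0.24] pointing down, gripper open.
Joint ranges: [-163.93, 163.93], [-17.29, 119.83], [-79.2, 71.16], [3.27, 140.29], [-89.18, 269.18], [5.43, 117.66], [-154.24, 154.24]. Speed limits (degrees/s): [147.25, 147.25, 180, 180, 180, 180, 180].

INTERFACE

Orientations are given as [roll, pitch, yaw] about the fixed x, y, z axes, in that order (R = Rz(yaw) Ry(pitch) Rx(roll)).
In Python, from cell import env gives the robot as it stands.
- The arm moves only by the shell command python3 steer.py 'ROWS' [FORCE]. ROWS is rows parted by semicolons, their numbers by spaces, 1 to 8 of them, each of 5 numbers: dx, dy, dz in m, then a turn about the tool's z in degrees, then the finger opening in m; each row is the pose to reach, as a shift and turn from the pose commanded when the command began, along the tool's axes at that moment; what a row does not reach only later rows make up. A row lasts 1/12 s, in which the tool goes at most 0.0417 m and 7.16 degrees, less where a joint would pass 70% of its speed; a pose out of reach is approached as far as the arm can. The fingers move at their own pace and stop on an object; FORCE is the grip in N (left out, the last holds). Time passes only in rows, so rows that do not move let the fingers close. It prints the time, the measured TCP pose, the force, the opening and the grip force at its end.
- env.get_obs(): the state, without advancing time (a new reading comes with each control period).
- env.read_camera(name): name is "scene" or "top" or "wrist"; returns a dict with "color" (480x640x3 uint8, blue, green, red), "fx", "fy", "cx", "cy" (pixels), "dist" ([k1, k2, p1, p2, k3] as OpenCV has them; the pictures are not rectified), "world_from_camera" (4x4, takes a point from camera to world coordinates). Camera axes: x right, y down, z forward; pixel columns grow to the right and rows downward; lengths in m; the calibration is good to about 2 mm. A picture is of the moment at which its call begins. There is no depth.
- env.sign_off(): hands the job in; it is judged then, once.
The state is a dict: "time_s": time; "qpos": joint angles; "joint_velocities": joint speeds; "effort": joint torques, N m; "tool_pos": TCP position; "tool_rot": TCP orientation; "force": force on the tool from outside, world axes, zero at the start; "wrist_torque": the same for the moment, N m; "grip_width": finger opening in m; "grasp_force": force on a finger pad.
Only numpy, scipy, OpenCV 4.12 (cv2) and the standard library are available. Lean on these libraries where they do the work, as an engineer would, in place of code of your own. Each camera call takes 0.05 s, during which the arm holds its last target. There are 200 camera calls.

TASK

The next board is due in the spring-jaw board holder, but loose parts were left standing on its bed where the jaw slides: put the two capacitors into the blue tray and the transformer into the red tray, with the others of their kind. Then pull the sliding jaw, whose handle is the black knob, toward the front of the holder until its yellow pointer is in line with the white line on the red flag, and finish while still holding it there against the springs, so that I can lay the board in. Do not shift the flag, and leave the other things on the bench where they are.

Things in the scene. Friction and masses are not known exactly. Their poses are not given: they have to be found in the camera images.
- holder: Spring-jaw board holder, fixed: aluminium plate 218x174 mm. Origin at bench level on the centre line between its rails; +x to its back, -y to the side with the white scale. Plate: x -120..98, y -99..75, top (bed) z = 12 mm. Rails 12 mm wide at y = -58, 58, top z = 20. Fixed far jaw: bar across y at x = 75, top z = 46 (screw heads 49). Scale bar at y = -90, top z = 24 mm.
- jaw: Sliding jaw of the holder: bar 16 mm thick, 142 mm wide, top z = 46 mm, black knob on its middle. Origin at bench level under the knob, axes as the holder's; at rest at x = 16 mm in the holder frame. It slides along the holder's -x (to the front) by at most 70 mm; springs pull it back with 6 N at rest and 1 N more per 10 mm, friction 0.8 N: it returns if let go.
- jaw_knob (a point): On the upright axis of the black knob on the sliding jaw, z = 66 mm. Knob: diameter 24 mm, from z = 51 to 80 mm above the bench, over a 17 mm neck; the jaw's top is at z = 46. Highest part of the holder; can be gripped from above at any yaw.
- jaw_pointer (a point): Tip of the yellow pointer (3 mm wide) that sticks out over the white scale at the -y end of the sliding jaw, z = 36 mm; moves with the jaw.
- flag_mark (a point): White line on the red clip (the flag, 10 mm along the scale, top z = 33 mm) that sits on the scale, 34 to 62 mm nearer the holder's front than the resting pointer. Axes as the holder's. In line = jaw_pointer and flag_mark have the same x in the holder frame. The flag slides stiffly (4 N) and must stay put; pointer and jaw pass over it without touching.
- cap_a: Black can-shaped capacitor, diameter 25 mm, 40 mm high, standing on the holder's bed in front of the sliding jaw. Origin at the centre of its underside, z up along the can.
- cap_b: Black can-shaped capacitor, diameter 25 mm, 35 mm high, standing on the holder's bed in front of the sliding jaw. Origin at the centre of its underside, z up along the can.
- trafo: Small black and yellow transformer, 32 mm along its x, 42 mm along its y, 35 mm high, standing on the holder's bed in front of the sliding jaw. Origin at the centre of its underside.
- blue_tray: Shallow blue tray for capacitors, fixed, 124 mm along its x, 102 mm along its y, rim z = 20 mm, walls 4 mm, inner floor 4 mm above its origin (centre of the underside). It stands between the two tall green board magazines (tops z = 209 mm right, 224 mm left; free lane y = -38..228 mm), with the red tray behind or before it.
- red_tray: Shallow red tray for transformers, fixed, of the same size and frame as the blue tray, in the same lane.
- cap_there: Smaller black capacitor, diameter 22 mm, 31 mm high, already in the front left corner of the blue tray (tray frame x = -40, y = 20 mm); stays in it. Origin at the centre of its underside.
- trafo_there: Smaller transformer, 26x34x28 mm, already in the front left of the red tray (tray frame x = -38, y = 18 mm); stays in it. Origin at the centre of its underside.
- side_cutters: Bystander: red-handled side cutters, 49x132x12 mm, lying on the bench right of the holder; origin at the centre of its underside.
- marker_black: Bystander: black-capped marker pen, 16x128x17 mm, lying left of the trays; origin at the centre of its underside.
- heat_sink: Bystander: small ribbed heat sink, 40x30x15 mm, standing behind the holder near the magazine; origin at the centre of its underside.
- bin_film: Bystander: small blue open-front parts bin, 105x70x54 mm, full of yellow parts, behind the trays; origin at the centre of its underside.

How it is judged:
By the outcome, as a careful person would: the job done as asked, in the order asked, and still so for the second after the job is handed in, while the arm keeps its last pose, push and grip.
It also fails if it takes over 72 s, if anything falls off the work surface, if the arm or the gripper's body presses on something with over 40 N, if the wrist force passes 120 N, or if a joint passes its speed limit or range.

## Working session

There is one attempt and no reset: what is moved stays moved. The work goes in short steps, Python scripts to look and compute and a shell command to move; the robot and the scene stay as the last step left them, time stands still between calls to the robot, and variables do not carry over. Pictures are saved under pics/ and viewed, at most 10 in all, crops included, and the job is handed in when it is done.

```bash
ls; mkdir -p pics
python3 - <<'E'
from cell import env
import cv2,numpy as np
o=env.get_obs();print(o,env.tip_reach)
for n in("scene","top"):
    r=env.read_camera(n);cv2.imwrite(f"pics/{n}0.png",r["color"]);print(n,r["fx"],r["fy"],r["cx"],r["cy"],r["dist"],np.round(r["world_from_camera"],4).tolist())
E
```

```text
cell.py
pics
steer.py
{'time_s': 0.0, 'qpos': array([-70.18108112,  18.44060287,  -4.01280987,  83.17701445,
         1.29499842,  78.53895769,  -3.26012506]), 'joint_velocities': array([-0.03164652,  0.0294912 , -0.07954456,  0.04543094, -0.05065121,
        0.16584585, -0.00067059]), 'effort': array([ 7.17745752e-04, -4.91285920e+01, -4.03518844e-01, -3.12531281e+01,
       -6.38337526e-02,  4.36959090e-02,  1.94925674e-04]), 'tool_pos': array([0.21164047, 0.61402212, 0.2384251 ]), 'tool_rot': array([-1.79888657e+02,  6.60749525e-03,  1.60988176e+02]), 'force': array([0.46005487, 0.08551624, 0.46328637]), 'wrist_torque': array([-0.03517434, -0.02829561, -0.02099772]), 'grasp_force': 0.0, 'grip_width': 0.08724955351456293} 0.017
scene 523.3588462729431 523.3588462729431 322.02671804897284 233.54443876574655 [-0.02044661  0.          0.          0.          0.        ] [[0.5471, 0.6867, -0.4787, 1.0917], [0.837, -0.4563, 0.302, -0.4855], [-0.0111, -0.5659, -0.8244, 0.9545], [0.0, 0.0, 0.0, 1.0]]
top 498.3116886868111 498.3116886868111 308.7421781790572 241.84991148745303 [-0.1025737  0.         0.         0.         0.       ] [[0.0117, -0.9938, 0.1107, 0.4403], [-0.9999, -0.011, 0.0071, -0.1716], [-0.0058, -0.1108, -0.9938, 1.2888], [0.0, 0.0, 0.0, 1.0]]
```

View pics/scene0.png

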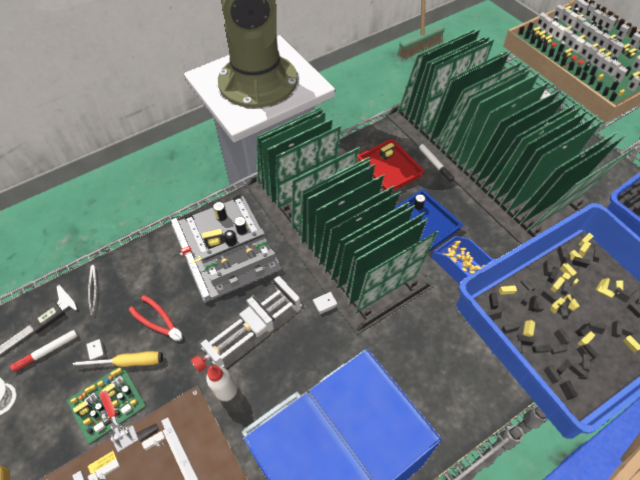

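View pics/top0.png

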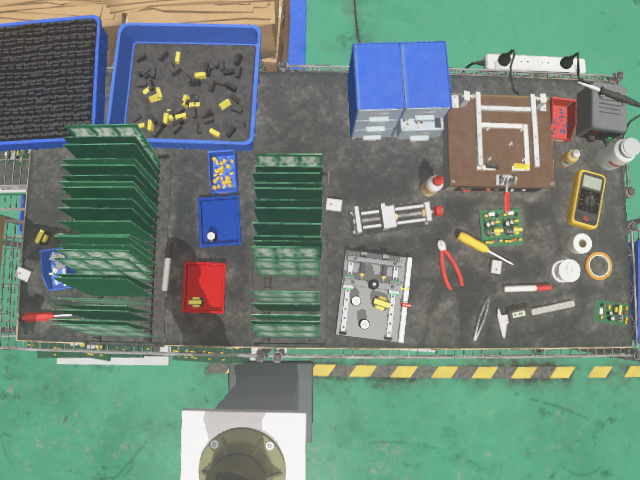

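The scene view shows the holder around (225,245) and the trays around (390,165) and (430,220). The top view has the holder at (375,295), the red tray at (204,287) and the blue tray at (219,220). I'll enlarge these areas.

```bash
cat > h.py <<'E'
from cell import env
import cv2,numpy as np
from scipy.optimize import least_squares
def cam(n):
    r=env.read_camera(n);r["K"]=np.array([[r["fx"],0,r["cx"]],[0,r["fy"],r["cy"]],[0,0,1]]);r["d"]=np.array(r["dist"],float);r["T"]=np.array(r["world_from_camera"]);return r
def proj(r,P):
    W=np.linalg.inv(r["T"]);return cv2.projectPoints(np.atleast_2d(np.array(P,float)),cv2.Rodrigues(W[:3,:3])[0],W[:3,3],r["K"],r["d"])[0][:,0]
def ray(r,uv):
    p=cv2.undistortPoints(np.array(uv,float).reshape(-1,1,2),r["K"],r["d"])[:,0]
    return r["T"][:3,3],np.c_[p,np.ones(len(p))]@r["T"][:3,:3].T
def onz(r,uv,z):
    o,d=ray(r,uv);return o+d*((np.array(z)-o[2])/d[:,2])[:,None]
def tri(obs): # [(r,uv),...]
    A=np.zeros((3,3));b=np.zeros(3)
    for r,uv in obs:
        o,d=ray(r,uv);d=d[0]/np.linalg.norm(d[0]);M=np.eye(3)-np.outer(d,d);A+=M;b+=M@o
    return np.linalg.solve(A,b)
def crop(r,x0,y0,x1,y1,s): return cv2.resize(r["color"][y0:y1,x0:x1],None,fx=s,fy=s,interpolation=cv2.INTER_CUBIC)
E
python3 - <<'E'
from h import *
t=cam("top");s=cam("scene")
m=np.zeros((600,800,3),np.uint8)
a=crop(t,335,245,415,345,4);b=crop(s,165,190,285,310,4)[:,:480]
m[:400,:320]=a;m[:480,320:]=b;cv2.imwrite("pics/m1.png",m)
print(np.round(onz(t,[[347,250],[404,340],[374,284],[208,237],[195,302],[200,196],[240,245],[184,263],[224,312],[364,324]],[.012,.012,.07,.03,.03,.02,.02,.02,.02,.05]),3))
E
```

```text
[[ 0.563 -0.261  0.012]
 [ 0.335 -0.407  0.012]
 [ 0.474 -0.324  0.07 ]
 [ 0.59   0.095  0.03 ]
 [ 0.424  0.123  0.03 ]
 [ 0.699  0.122  0.02 ]
 [ 0.572  0.014  0.02 ]
 [ 0.523  0.157  0.02 ]
 [ 0.4    0.05   0.02 ]
 [ 0.376 -0.301  0.05 ]]
```

View pics/m1.png

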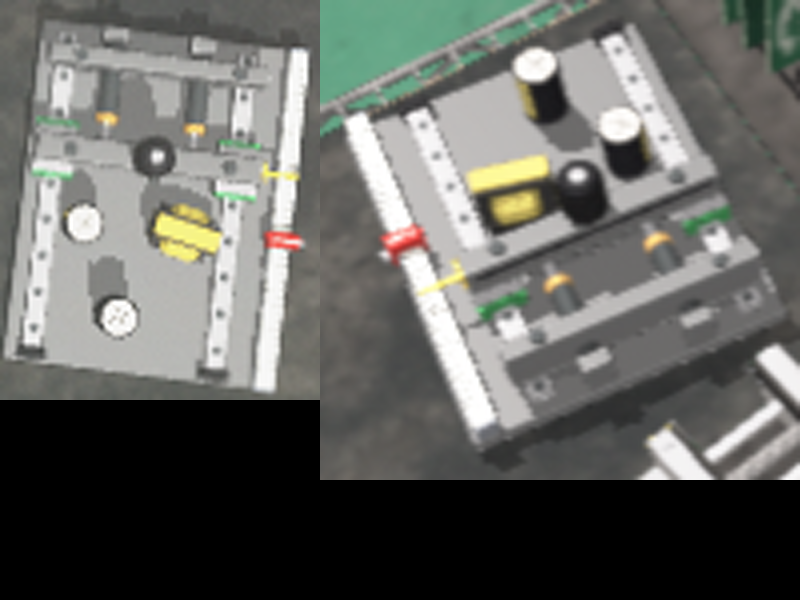

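The top-crop pixels are cap 1 at (84,223), cap 2 at (119,318), the trafo at (187,233) and the knob at (157,155). In the scene crop they are at (622,126), (536,65), (510,175) and (582,178).

```bash
python3 - <<'E'
from h import *
t=cam("top");s=cam("scene")
T=lambda x,y:[335+x/4-.375,245+y/4-.375]
S=lambda x,y:[165+(x-320)/4-.375,190+y/4-.375]
for n,a,b in[("capL",T(84,223),S(622,126)),("capF",T(119,318),S(536,65)),("traf",T(187,233),S(510,175)),("knob",T(157,155),S(582,178)),("flag",T(284,241),S(404,236)),("ptr",T(297,175),S(419,290)),("plateFL",T(5,357),S(605,8)),("scaleB",T(305,48),S(483,435)),("scaleF",T(264,390),S(352,118))]:
    P=tri([(t,a),(s,b)]);print(n,P.round(4),proj(t,P)[0]-a)
E
python3 steer.py '0 0 -0.04 0 0.087;0 0 -0.08 0 0.087'
```

```text
capL [ 0.4343 -0.2806  0.0387] [-0.31691342 -0.14199408]
capF [ 0.376 -0.302  0.045] [-0.33224256 -0.14381986]
traf [ 0.4286 -0.3454  0.0372] [-0.28387586 -0.11789878]
knob [ 0.4763 -0.3215  0.073 ] [-0.54769588 -0.23620169]
flag [ 0.4239 -0.4084  0.0252] [-0.36545572 -0.14076408]
ptr [ 0.4652 -0.416   0.0336] [-0.08171193 -0.03102483]
plateFL [ 0.347  -0.2393  0.0231] [2.32294603 1.01933634]
scaleB [ 0.5475 -0.4248  0.0137] [-0.42443791 -0.16320879]
scaleF [ 0.3295 -0.398   0.0156] [-0.0399609 -0.0155028]
time_s: 0.47
tool_pos: [0.2113, 0.6128, 0.3171]
tool_rot: [-179.6, 0.0, 161.0]
force: [0.8, 1.2, -0.1]
grip_width: 0.0868
grasp_force: 0.0
```

```bash
cat > d.py <<'E'
# d.py x y z yaw [x y z yaw ...]: tool-axis shifts from the present pose
import sys
from h import *
from scipy.spatial.transform import Rotation as R
o=env.get_obs();y0=o["tool_rot"][2];c=np.radians(y0);M=np.c_[[np.cos(c),np.sin(c),0],[np.sin(c),-np.cos(c),0],[0,0,-1]]
print(o["tool_pos"].round(4),round(y0,1))
for x,y,z,w in np.array(sys.argv[1:],float).reshape(-1,4):
    d=M.T@([x,y,z]-o["tool_pos"]);print(d.round(4),round((y0-w+180)%360-180,1),"rows",round(np.linalg.norm(d)/.0417,1))
E
python3 d.py .52 .36 .33 135 .57 .05 .33 105
```

```text
[0.2113 0.6128 0.3171] 161.0
[-0.3743 -0.1385 -0.0129] 26.0 rows 9.6
[-0.5225 -0.4153 -0.0129] 56.0 rows 16.0
```

```bash
python3 steer.py '-0.3 -0.11 -0.013 26 0.087;-0.3 -0.11 -0.013 26 0.087;-0.3 -0.11 -0.013 26 0.087;-0.3 -0.11 -0.013 26 0.087;-0.3 -0.11 -0.013 26 0.087;-0.3 -0.11 -0.013 26 0.087;-0.3 -0.11 -0.013 26 0.087;-0.3 -0.11 -0.013 26 0.087'; python3 d.py .57 .05 .33 105 .55 -.1 .33 90
```

```text
time_s: 1.13
tool_pos: [0.4633, 0.4087, 0.333]
tool_rot: [180.0, 0.1, 134.7]
force: [0.6, -0.1, 0.9]
grip_width: 0.0868
grasp_force: 0.0
[0.4633 0.4087 0.333 ] 134.7
[-0.33   -0.1765  0.003 ] 29.7 rows 9.0
[-0.4225 -0.2963  0.003 ] 44.7 rows 12.4
```

```bash
python3 steer.py '-0.33 -0.18 0 30 0.087;-0.33 -0.18 0 30 0.087;-0.33 -0.18 0 30 0.087;-0.33 -0.18 0 30 0.087;-0.33 -0.18 0 30 0.087;-0.33 -0.18 0 30 0.087;-0.33 -0.18 0 30 0.087;-0.33 -0.18 0 30 0.087'
python3 - <<'E'
from h import *
w=cam("wrist");cv2.imwrite("pics/w0.png",w["color"]);print(np.round(w["T"],3).tolist())
E
python3 d.py .42 -.33 .33 83
```

```text
time_s: 1.8
tool_pos: [0.5537, 0.0911, 0.3329]
tool_rot: [180.0, -0.0, 105.0]
force: [1.1, 1.2, -0.1]
grip_width: 0.0868
grasp_force: 0.0
[[0.966, 0.247, 0.08, 0.533], [0.26, -0.92, -0.293, 0.173], [0.001, 0.303, -0.953, 0.478], [0.0, 0.0, 0.0, 1.0]]
[0.5559 0.0794 0.3332] 104.2
[-0.3634 -0.2324  0.0032] 21.2 rows 10.3
```

```bash
python3 steer.py '-0.36 -0.23 0 21 0.087;-0.36 -0.23 0 21 0.087;-0.36 -0.23 0 21 0.087;-0.36 -0.23 0 21 0.087;-0.36 -0.23 0 21 0.087;-0.36 -0.23 0 21 0.087;-0.36 -0.23 0 21 0.087;-0.36 -0.23 0 21 0.087'; python3 steer.py '-0.087 -0.05 0 0 0.087;-0.087 -0.05 0 0 0.087;-0.087 -0.05 0 0 0.087;-0.087 -0.05 0 0 0.087'
python3 - <<'E'
from h import *
import pickle
w=cam("wrist");cv2.imwrite("pics/w1.png",w["color"]);pickle.dump(w,open("w1.pkl","wb"));print(np.round(w["T"],3).tolist(),env.get_obs()["tool_pos"])
E
```

```text
time_s: 2.52
tool_pos: [0.4519, -0.2263, 0.3328]
tool_rot: [179.9, -0.0, 84.0]
force: [1.4, -0.2, -0.3]
grip_width: 0.087
grasp_force: 0.0
time_s: 2.85
tool_pos: [0.3902, -0.3109, 0.3331]
tool_rot: [179.9, 0.0, 83.4]
force: [-0.1, -0.9, 0.5]
grip_width: 0.0869
grasp_force: 0.0
[[0.994, -0.109, -0.033, 0.401], [-0.114, -0.946, -0.302, -0.226], [0.001, 0.304, -0.953, 0.478], [0.0, 0.0, 0.0, 1.0]] [ 0.39243737 -0.30804844  0.33293718]
```

View pics/w0.png

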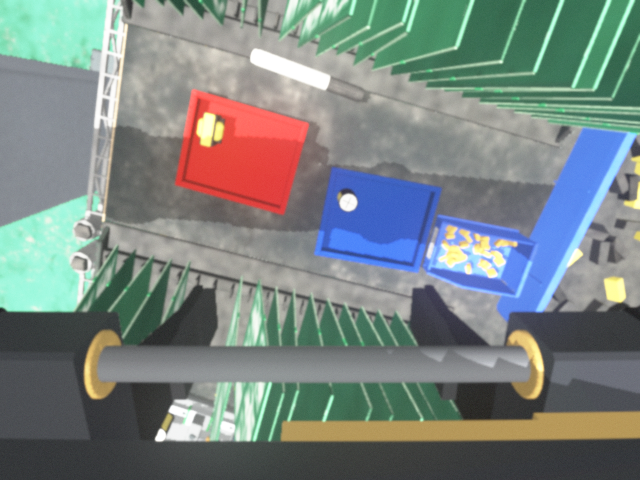

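View pics/w1.png

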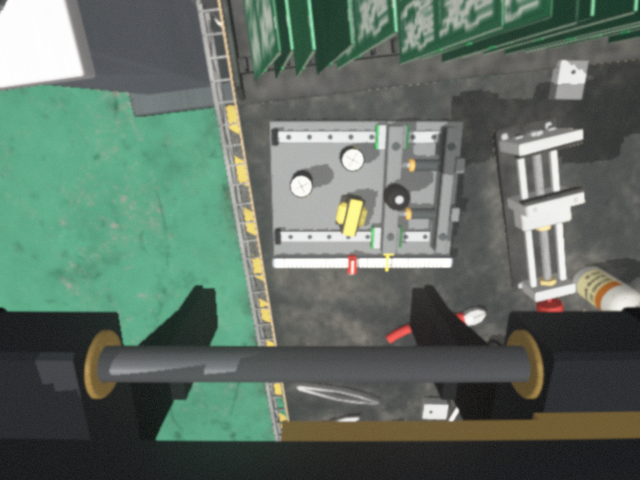

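w0 shows the red tray corners at (192,90), (310,122), (285,214), (177,184) and the blue corners at (331,167), (440,187), (420,270), (318,254). w1 shows the caps at (352,159) and (301,185), the trafo at (350,217), the knob at (397,197), the flag at (352,265) and the pointer at (388,262). Next is a closer second view.

```bash
python3 d.py .44 -.42 .24 83
```

```text
[ 0.3924 -0.308   0.3329] 83.7
[-0.106   0.0596  0.0929] 0.7 rows 3.7
```

```bash
python3 steer.py '-0.106 0.06 0.093 0.7 0.06;-0.106 0.06 0.093 0.7 0.06;-0.106 0.06 0.093 0.7 0.06;-0.106 0.06 0.093 0.7 0.06;-0.106 0.06 0.093 0.7 0.06;-0.106 0.06 0.093 0.7 0.06'
python3 - <<'E'
from h import *
import pickle
w=cam("wrist");pickle.dump(w,open("w2.pkl","wb"));print(np.round(w["T"],3).tolist(),env.get_obs()["tool_pos"])
w1=pickle.load(open("w1.pkl","rb"))
u=proj(w,[[.43,-.33,.03]])[0].astype(int);print(u)
m=np.zeros((600,800,3),np.uint8)
m[:,:]=0
x0=max(0,u[0]-160);y0=max(0,u[1]-125);c=crop(w,x0,y0,min(640,x0+320),y0+240,2.5);m[:c.shape[0],:c.shape[1]]=c[:600,:800];print(x0,y0)
cv2.imwrite("pics/w2.png",m)
E
```

```text
time_s: 3.4
tool_pos: [0.4432, -0.4165, 0.2371]
tool_rot: [-179.7, -0.1, 83.3]
force: [-0.4, 1.1, 0.8]
grip_width: 0.0617
grasp_force: 0.0
[[0.993, -0.108, -0.04, 0.455], [-0.115, -0.947, -0.3, -0.332], [-0.005, 0.303, -0.953, 0.382], [0.0, 0.0, 0.0, 1.0]] [ 0.44350158 -0.41633789  0.23874182]
[285 112]
125 0
```

View pics/w2.png

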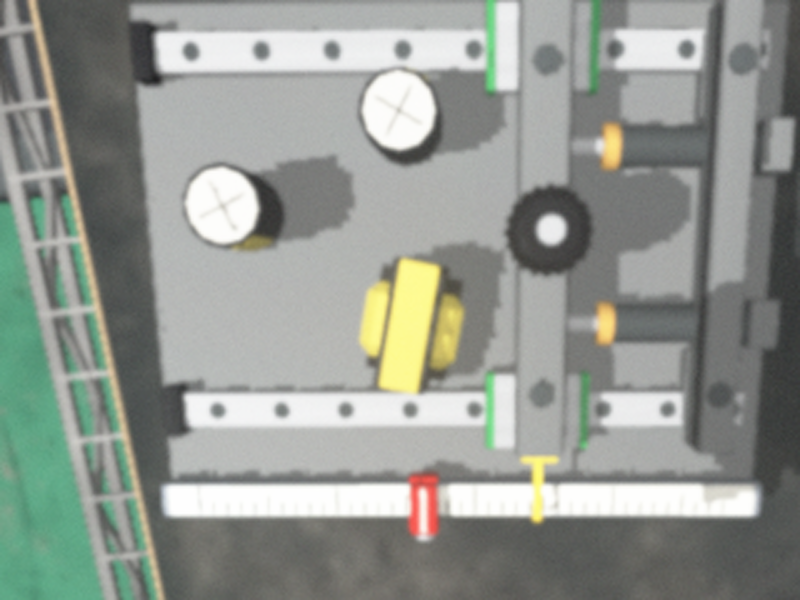

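In the w2 crop the caps are at (399,110) and (222,205), the trafo top is centred at (410,325), the knob top is at (550,229), the flag line is at (423,512) and the pointer tip is at (538,518).

```bash
python3 - <<'E'
from h import *
import pickle
t=cam("top");s=cam("scene");w1=pickle.load(open("w1.pkl","rb"));w2=pickle.load(open("w2.pkl","rb"))
T=lambda x,y:[335+x/4-.375,245+y/4-.375]
S=lambda x,y:[165+(x-320)/4-.375,190+y/4-.375]
W=lambda x,y:[125+(x+.5)/2.5-.5,(y+.5)/2.5-.5]
for n,a,b,c,d,z in[("capL",T(84,223),S(622,126),[352,159],W(399,110),.047),("capF",T(119,318),S(536,65),[301,185],W(222,205),.052),("traf",T(187,233),S(510,175),[350.5,217],W(410,325),.047),("knob",T(157,155),S(582,178),[397,197],W(550,229),.08),("flag",T(284,241),S(404,236),[352,265.5],W(423,510),.033),("ptr",T(297,175),S(419,290),[387.5,263],W(538,518),.036)]:
    print(n,tri([(w1,c),(w2,d)]).round(4),tri([(w1,c),(w2,d),(t,a),(s,b)]).round(4),"w2@z",onz(w2,[d],z)[0].round(4),"top",onz(t,[a],z)[0].round(4),"sc",onz(s,[b],z)[0].round(4))
P=onz(w2,[W(164,500),W(760,500),W(402,258),W(441,265),W(418,393),W(378,386),W(155,52),W(703,50),W(185,410),W(683,409)],[.024]*2+[.047]*4+[.02]*4);print(P.round(4))
for i,j in((0,1),(6,7),(8,9),(4,3),(5,2)):print(np.degrees(np.arctan2(*(P[j]-P[i])[1::-1])))
# trays from w0-type pixels, via top
print(onz(t,[[200,196],[240,245],[184,263],[224,312]],.02).round(3))
E
python3 d.py .4425 -.28 .2 83
```

```text
capL [ 0.4367 -0.2801  0.0445] [ 0.436  -0.2804  0.0413] w2@z [ 0.4369 -0.2805  0.047 ] top [ 0.434  -0.2807  0.047 ] sc [ 0.4406 -0.2817  0.047 ]
capF [ 0.3792 -0.301   0.05  ] [ 0.3778 -0.3016  0.0469] w2@z [ 0.3793 -0.3014  0.052 ] top [ 0.376  -0.3021  0.052 ] sc [ 0.3819 -0.3026  0.052 ]
traf [ 0.4306 -0.3446  0.0394] [ 0.4299 -0.345   0.0387] w2@z [ 0.4318 -0.3439  0.047 ] top [ 0.4284 -0.3447  0.047 ] sc [ 0.436  -0.3462  0.047 ]
knob [ 0.4776 -0.3209  0.07  ] [ 0.4768 -0.321   0.0733] w2@z [ 0.477  -0.3212  0.08  ] top [ 0.4756 -0.322   0.08  ] sc [ 0.4819 -0.3215  0.08  ]
flag [ 0.4269 -0.4088  0.0273] [ 0.426  -0.4084  0.0279] w2@z [ 0.427 -0.408  0.033] top [ 0.4237 -0.4078  0.033 ] sc [ 0.4301 -0.4082  0.033 ]
ptr [ 0.4705 -0.4195  0.009 ] [ 0.4668 -0.4141  0.0324] w2@z [ 0.4671 -0.4148  0.036 ] top [ 0.4651 -0.4157  0.036 ] sc [ 0.4669 -0.416   0.036 ]
[[ 0.333  -0.3954  0.024 ]
 [ 0.5483 -0.4201  0.024 ]
 [ 0.432  -0.3232  0.047 ]
 [ 0.444  -0.3267  0.047 ]
 [ 0.4315 -0.3657  0.047 ]
 [ 0.4188 -0.3619  0.047 ]
 [ 0.3589 -0.2496  0.02  ]
 [ 0.5358 -0.2699  0.02  ]
 [ 0.3459 -0.3647  0.02  ]
 [ 0.523  -0.3848  0.02  ]]
-6.562293033581252
-6.54126643565778
-6.489358809788471
72.21035416423804
71.11546475324258
[[0.699 0.122 0.02 ]
 [0.572 0.014 0.02 ]
 [0.523 0.157 0.02 ]
 [0.4   0.05  0.02 ]]
[ 0.4437 -0.4165  0.2406] 83.4
[ 0.1354 -0.0168  0.0406] 0.4 rows 3.4
```

Views agree to 2–3 mm, and the holder yaw is -6.5°. First grasp is the front capacitor.

```bash
python3 d.py .379 -.3015 .13 83.5 .379 -.3015 .037 83.5
```

```text
[ 0.4437 -0.4165  0.2406] 83.4
[ 0.1068 -0.0775  0.1106] -0.1 rows 4.1
[ 0.1068 -0.0775  0.2036] -0.1 rows 5.8
```

```bash
python3 steer.py '0.107 -0.0775 0.11 0 0.042;0.107 -0.0775 0.11 0 0.042;0.107 -0.0775 0.11 0 0.042;0.107 -0.0775 0.11 0 0.042;0.107 -0.0775 0.11 0 0.042;0.107 -0.0775 0.11 0 0.042;0.107 -0.0775 0.11 0 0.042' 15; python3 d.py .379 -.3015 .037 83.5
python3 - <<'E'
from h import *
w=cam("wrist");cv2.imwrite("pics/w3.png",w["color"])
E
```

```text
time_s: 4.13
tool_pos: [0.3799, -0.3021, 0.1313]
tool_rot: [179.7, -0.0, 83.4]
force: [0.3, -0.8, 0.9]
grip_width: 0.0419
grasp_force: 0.0
[ 0.3799 -0.3021  0.1313] 83.4
[ 0.0005 -0.0009  0.0943] -0.1 rows 2.3
```

```bash
python3 steer.py '0 0 0.04 0 0.042;0 -0.001 0.08 0 0.042;0 -0.001 0.094 0 0.042;0 -0.001 0.094 0 0.042;0 -0.001 0.094 0 0.02;0 -0.001 0.094 0 0.02;0 -0.001 0.094 0 0.02;0 -0.001 0.094 0 0.02' 15;python3 - <<'E'
from h import *
w=cam("wrist");w["T"]=np.array([[0.966, 0.247, 0.08, 0.533], [0.26, -0.92, -0.293, 0.173], [0.001, 0.303, -0.953, 0.478], [0.0, 0.0, 0.0, 1.0]])
P=onz(w,[[192,90],[310,122],[285,214],[177,184],[331,167],[440,187],[420,270],[318,254],[347,202],[209,131]],[.02]*8+[.035,.032]);print(P.round(3),P[:4].mean(0),P[4:8].mean(0))
for i,j in((0,1),(3,2),(4,5),(7,6)):print(np.degrees(np.arctan2(*(P[j]-P[i])[1::-1])))
E
```

```text
time_s: 4.85
tool_pos: [0.3787, -0.3032, 0.0373]
tool_rot: [179.8, 0.0, 83.3]
force: [1.0, -1.5, 4.7]
grip_width: 0.0246
grasp_force: 15.0
[[0.402 0.16  0.02 ]
 [0.533 0.161 0.02 ]
 [0.531 0.053 0.02 ]
 [0.403 0.055 0.02 ]
 [0.569 0.119 0.02 ]
 [0.696 0.13  0.02 ]
 [0.709 0.027 0.02 ]
 [0.582 0.015 0.02 ]
 [0.596 0.088 0.035]
 [0.43  0.124 0.032]] [0.46740627 0.10715434 0.02      ] [0.63884596 0.07290767 0.02      ]
0.29418127283857803
-1.0161683226896252
4.829796606981579
5.579677567155152
```

The cap is held (opening 24.6 mm, 15 N). Now I lift and carry it.

```bash
python3 steer.py '0 0 -0.04 0 0.02;0 0 -0.08 0 0.02;0 0 -0.12 0 0.02;0 0 -0.16 0 0.02;0 0 -0.20 0 0.02;0 0 -0.24 0 0.02;0 0 -0.265 0 0.02;0 0 -0.265 0 0.02';python3 d.py .661 .049 .302 95
```

```text
time_s: 5.57
tool_pos: [0.3794, -0.3041, 0.3067]
tool_rot: [179.4, 0.0, 83.3]
force: [0.6, -0.0, -0.6]
grip_width: 0.0247
grasp_force: 15.0
[ 0.3794 -0.3041  0.3067] 83.3
[0.3836 0.2384 0.0047] -11.7 rows 10.8
```

```bash
python3 steer.py '0.384 0.238 0 -12 0.02;0.384 0.238 0 -12 0.02;0.384 0.238 0 -12 0.02;0.384 0.238 0 -12 0.02;0.384 0.238 0 -12 0.02;0.384 0.238 0 -12 0.02;0.384 0.238 0 -12 0.02;0.384 0.238 0 -12 0.02';python3 d.py .661 .049 .302 95
```

```text
time_s: 6.23
tool_pos: [0.5854, -0.0396, 0.3002]
tool_rot: [180.0, -0.0, 95.3]
force: [0.7, -0.8, 0.2]
grip_width: 0.0243
grasp_force: 15.0
[ 0.5854 -0.0396  0.3002] 95.3
[ 0.0813  0.0835 -0.0018] 0.3 rows 2.8
```

```bash
python3 steer.py '0.08 0.082 0 0 0.02;0.08 0.082 0 0 0.02;0.08 0.082 0 0 0.02;0.08 0.082 0 0 0.02;0.08 0.082 0 0 0.02';python3 d.py .661 .049 .0315 95
python3 - <<'E'
from h import *
import pickle
w=cam("wrist");pickle.dump(w,open("w4.pkl","wb"));cv2.imwrite("pics/w4.png",w["color"])
E
```

```text
time_s: 6.65
tool_pos: [0.6592, 0.0482, 0.2988]
tool_rot: [-179.9, 0.1, 95.5]
force: [-0.0, -1.3, -0.1]
grip_width: 0.0245
grasp_force: 15.0
[0.6592 0.0482 0.2988] 95.5
[0.0006 0.0019 0.2673] 0.5 rows 6.4
```

View pics/w4.png

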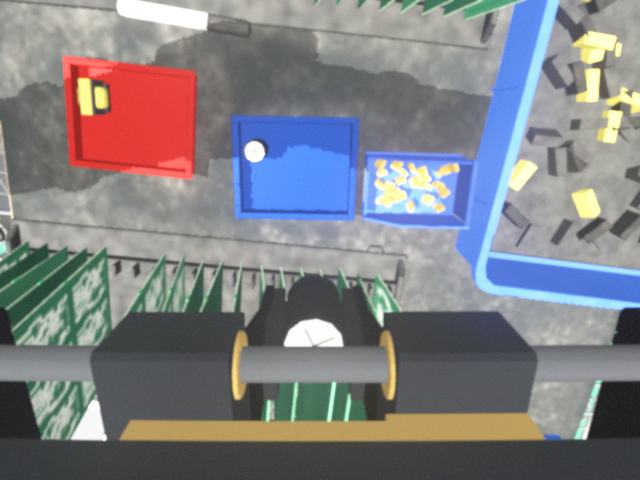

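The cap hangs upright. The blue tray rim is (234,116), (359,117), (357,220), (236,219) and the red rim is (63,57), (197,68), (193,179), (69,165).

Run:
```python
from h import *
import pickle
w=pickle.load(open("w4.pkl","rb"))
P=onz(w,[[63,57],[197,68],[193,179],[69,165],[234,116],[359,117],[357,220],[236,219],[255,151],[95,97]],[.02]*8+[.035,.032]);print(P.round(3),P[:4].mean(0),P[4:8].mean(0))
for i,j in((0,1),(3,2),(4,5),(7,6)):print(np.degrees(np.arctan2(*(P[j]-P[i])[1::-1])))
```

```text
[[0.403 0.16  0.02 ]
 [0.534 0.162 0.02 ]
 [0.531 0.052 0.02 ]
 [0.4   0.054 0.02 ]
 [0.572 0.12  0.02 ]
 [0.698 0.131 0.02 ]
 [0.71  0.024 0.02 ]
 [0.579 0.012 0.02 ]
 [0.597 0.089 0.035]
 [0.438 0.125 0.032]] [0.46709584 0.10682467 0.02      ] [0.63982468 0.07166871 0.02      ]
0.6893498268134655
-1.0880602056664754
5.083589053971307
5.092062019521452
```

```bash
python3 steer.py '0.0025 0.0035 0.04 0 0.02;0.0025 0.0035 0.08 0 0.02;0.0025 0.0035 0.12 0 0.02;0.0025 0.0035 0.16 0 0.02;0.0025 0.0035 0.2 0 0.02;0.0025 0.0035 0.23 0 0.02;0.0025 0.0035 0.25 0 0.02;0.0025 0.0035 0.25 0 0.02'; python3 d.py .6625 .051 .031 95
```

```text
time_s: 7.37
tool_pos: [0.6578, 0.0464, 0.0462]
tool_rot: [-179.5, 0.1, 95.1]
force: [-1.4, -0.6, -1.0]
grip_width: 0.0246
grasp_force: 15.0
[0.6578 0.0464 0.0462] 95.1
[0.0042 0.0051 0.0152] 0.1 rows 0.4
```

```bash
python3 steer.py '0.004 0.004 0.007 0 0.02;0.004 0.004 0.014 0 0.02;0.004 0.004 0.014 0 0.02;0.004 0.004 0.014 0 0.02'; python3 d.py .6625 .051 .031 95
```

```text
time_s: 7.7
tool_pos: [0.6665, 0.053, 0.0378]
tool_rot: [179.9, -0.0, 95.3]
force: [0.2, -0.1, -0.9]
grip_width: 0.0248
grasp_force: 15.0
[0.6665 0.053  0.0378] 95.3
[-0.0016 -0.0042  0.0068] 0.3 rows 0.2
```

```bash
python3 steer.py '0 -0.001 0 0 0.02;0 -0.001 0 0 0.02'; python3 steer.py '0 -0.001 0.003 0 0.02;0 -0.001 0.003 0 0.02'
```

```text
time_s: 7.87
tool_pos: [0.6653, 0.0528, 0.0377]
tool_rot: [179.9, -0.0, 95.3]
force: [0.0, -0.2, -0.8]
grip_width: 0.0248
grasp_force: 15.0
time_s: 8.03
tool_pos: [0.6635, 0.0528, 0.0334]
tool_rot: [-180.0, -0.0, 95.3]
force: [0.1, 0.5, -0.4]
grip_width: 0.0243
grasp_force: 15.0
```

```bash
python3 steer.py '0 0 0.0025 0 0.02;0 0 0.0025 0 0.02;0 0 0.0035 0 0.02;0 0 0.0035 0 0.02'
```

```text
time_s: 8.37
tool_pos: [0.6637, 0.0528, 0.0298]
tool_rot: [-180.0, 0.0, 95.3]
force: [0.5, 0.4, -1.2]
grip_width: 0.0242
grasp_force: 15.0
```

```bash
python3 steer.py '0 0 0 0 0.036;0 0 0 0 0.036;0 0 0 0 0.036;0 0 -0.04 0 0.036;0 0 -0.08 0 0.042;0 0 -0.12 0 0.042;0 0 -0.16 0 0.042;0 0 -0.20 0 0.042'; python3 d.py .6637 .0528 .3 83.5 .4369 -.2807 .3 83.5
```

```text
time_s: 9.03
tool_pos: [0.6635, 0.0526, 0.2323]
tool_rot: [180.0, -0.0, 95.3]
force: [0.9, -0.3, 0.0]
grip_width: 0.0415
grasp_force: 0.0
[0.6635 0.0526 0.2323] 95.3
[ 0.0002  0.0002 -0.0677] 11.8 rows 1.6
[-0.3111 -0.2563 -0.0677] 11.8 rows 9.8
```

```bash
python3 steer.py '0 0 -0.04 0 0.042;-0.311 -0.256 -0.06 12 0.042;-0.311 -0.256 -0.06 12 0.042;-0.311 -0.256 -0.06 12 0.042;-0.311 -0.256 -0.06 12 0.042;-0.311 -0.256 -0.06 12 0.042;-0.311 -0.256 -0.06 12 0.042;-0.311 -0.256 -0.06 12 0.042';python3 d.py .4369 -.2807 .13 83.5
```

```text
time_s: 9.7
tool_pos: [0.4987, -0.1898, 0.2848]
tool_rot: [180.0, -0.1, 83.3]
force: [1.0, -0.7, -0.2]
grip_width: 0.0419
grasp_force: 0.0
[ 0.4987 -0.1898  0.2848] 83.3
[-0.0975 -0.0508  0.1548] -0.2 rows 4.6
```

```bash
python3 steer.py '-0.0975 -0.051 0 0 0.036;-0.0975 -0.051 0 0 0.036;-0.0975 -0.051 0 0 0.036;-0.0975 -0.051 0.04 0 0.036;-0.0975 -0.051 0.08 0 0.036;-0.0975 -0.051 0.12 0 0.036;-0.0975 -0.051 0.16 0 0.036;-0.0975 -0.051 0.16 0 0.036';python3 d.py .4369 -.2807 .036 83.5
```

```text
time_s: 10.37
tool_pos: [0.4333, -0.2764, 0.118]
tool_rot: [-179.3, -0.1, 83.3]
force: [-2.7, 1.0, -0.9]
grip_width: 0.036
grasp_force: 0.0
[ 0.4333 -0.2764  0.118 ] 83.3
[-0.0038  0.0041  0.082 ] -0.2 rows 2.0
```

```bash
python3 steer.py '0 0 0.03 0 0.036;0 0 0.03 0 0.036;0 0 0.03 0 0.036';python3 d.py .4369 -.2807 .036 83.5
```

```text
time_s: 10.62
tool_pos: [0.4381, -0.2793, 0.0955]
tool_rot: [-179.9, 0.0, 83.3]
force: [0.6, -0.3, 0.4]
grip_width: 0.0362
grasp_force: 0.0
[ 0.4381 -0.2793  0.0955] 83.3
[-0.0015 -0.001   0.0595] -0.2 rows 1.4
```

```bash
python3 steer.py '-0.0015 -0.001 0.03 0 0.036;-0.0015 -0.001 0.05 0 0.036;-0.0015 -0.001 0.059 0 0.036;-0.0015 -0.001 0.059 0 0.036;-0.0015 -0.001 0.059 0 0.02;-0.0015 -0.001 0.059 0 0.02;-0.0015 -0.001 0.059 0 0.02;-0.0015 -0.001 0.059 0 0.02' 15
```

```text
time_s: 11.28
tool_pos: [0.4386, -0.281, 0.0372]
tool_rot: [179.8, 0.0, 83.3]
force: [-0.5, 0.8, 6.2]
grip_width: 0.0246
grasp_force: 15.0
```

```bash
python3 steer.py '0 0 -0.04 0 0.02;0 0 -0.08 0 0.02;0 0 -0.12 0 0.02;0 0 -0.16 0 0.02;0 0 -0.20 0 0.02;0 0 -0.24 0 0.02;0 0 -0.26 0 0.02';python3 d.py .6585 .092 .298 95
```

```text
time_s: 11.87
tool_pos: [0.4382, -0.2818, 0.3009]
tool_rot: [179.6, -0.0, 83.3]
force: [1.6, -0.7, -0.7]
grip_width: 0.0248
grasp_force: 15.0
[ 0.4382 -0.2818  0.3009] 83.3
[0.3971 0.1749 0.0029] -11.7 rows 10.4
```

```bash
python3 steer.py '0.397 0.175 0 -12 0.02;0.397 0.175 0 -12 0.02;0.397 0.175 0 -12 0.02;0.397 0.175 0 -12 0.02;0.397 0.175 0 -12 0.02;0.397 0.175 0 -12 0.02;0.397 0.175 0 -12 0.02;0.397 0.175 0 -12 0.02'; python3 d.py .6585 .092 .298 95
```

```text
time_s: 12.53
tool_pos: [0.607, 0.0088, 0.2962]
tool_rot: [179.9, -0.0, 95.3]
force: [0.3, -0.5, 0.4]
grip_width: 0.0245
grasp_force: 15.0
[0.607  0.0088 0.2962] 95.3
[ 0.0781  0.059  -0.0018] 0.3 rows 2.3
```

```bash
python3 steer.py '0.077 0.057 0 0 0.02;0.077 0.057 0 0 0.02;0.077 0.057 0 0 0.02;0.077 0.057 0.04 0 0.02;0.077 0.057 0.08 0 0.02;0.077 0.057 0.12 0 0.02;0.077 0.057 0.16 0 0.02;0.077 0.057 0.16 0 0.02';python3 d.py .6585 .092 .0297 95
```

```text
time_s: 13.2
tool_pos: [0.6502, 0.0887, 0.1273]
tool_rot: [-179.2, 0.1, 95.3]
force: [-2.5, -0.1, -1.0]
grip_width: 0.0244
grasp_force: 15.0
[0.6502 0.0887 0.1273] 95.3
[0.0026 0.0086 0.0976] 0.3 rows 2.3
```

```bash
python3 steer.py '0 0 0.04 0 0.02;0 0 0.08 0 0.02;0 0 0.08 0 0.02;0 0 0.08 0 0.02;0 0 0.08 0 0.02';python3 d.py .6585 .092 .0297 95
```

```text
time_s: 13.62
tool_pos: [0.6579, 0.0887, 0.0591]
tool_rot: [179.8, -0.0, 95.3]
force: [0.1, -0.3, 0.5]
grip_width: 0.0244
grasp_force: 15.0
[0.6579 0.0887 0.0591] 95.3
[0.0032 0.0009 0.0294] 0.3 rows 0.7
```

```bash
python3 steer.py '0.003 0 0.015 0 0.02;0.003 0 0.024 0 0.02;0.003 0 0.027 0 0.02;0.003 0 0.028 0 0.02;0.003 0 0.028 0 0.02;0.003 0 0.028 0 0.02'
```

```text
time_s: 14.12
tool_pos: [0.6558, 0.0924, 0.0288]
tool_rot: [180.0, -0.1, 95.3]
force: [-1.3, 0.8, 5.9]
grip_width: 0.0248
grasp_force: 15.0
```

```bash
python3 steer.py '0 0 0 0 0.036;0 0 0 0 0.036;0 0 0 0 0.036;0 0 -0.04 0 0.036;0 0 -0.08 0 0.04;0 0 -0.12 0 0.05;0 0 -0.16 0 0.056;0 0 -0.20 0 0.056'; python3 steer.py '0 0 -0.04 0 0.056;0 0 -0.06 0 0.056;0 0 -0.06 0 0.056'; python3 d.py .4315 -.344 .3 161.7;python3 - <<'E'
from h import *
w=cam("wrist");t=cam("top")
m=np.zeros((600,800,3),np.uint8);m[:480,:640]=w["color"];c=crop(t,170,180,250,320,2);m[320:600,640:800]=c;cv2.imwrite("pics/w5.png",m)
E
```

```text
time_s: 14.78
tool_pos: [0.6552, 0.0913, 0.2294]
tool_rot: [-180.0, 0.0, 95.3]
force: [1.0, -0.1, 0.3]
grip_width: 0.0518
grasp_force: 0.0
time_s: 15.03
tool_pos: [0.6581, 0.0911, 0.294]
tool_rot: [179.4, -0.1, 95.3]
force: [0.5, -0.4, -0.1]
grip_width: 0.0556
grasp_force: 0.0
[0.6581 0.0911 0.294 ] 95.3
[-0.4124 -0.2656 -0.006 ] -66.4 rows 11.8
```

View pics/w5.png

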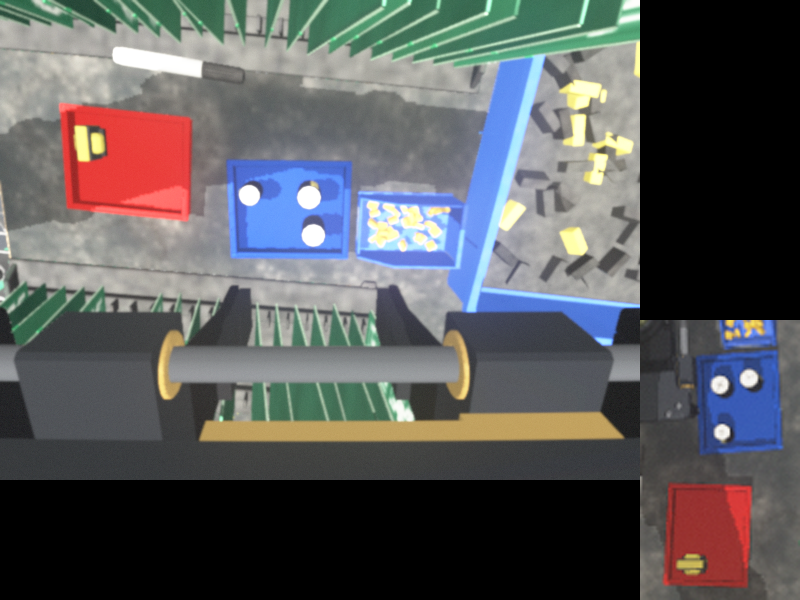

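Both capacitors stand in the blue tray at (309,197) and (313,235), and the old one is untouched at (249,195). Now the transformer.

```bash
python3 steer.py '-0.412 -0.266 -0.006 -66 0.056;-0.412 -0.266 -0.006 -66 0.056;-0.412 -0.266 -0.006 -66 0.056;-0.412 -0.266 -0.006 -66 0.056;-0.412 -0.266 -0.006 -66 0.056;-0.412 -0.266 -0.006 -66 0.056;-0.412 -0.266 -0.006 -66 0.056;-0.412 -0.266 -0.006 -66 0.056'; python3 d.py .4315 -.344 .3 161.7
```

```text
time_s: 15.8
tool_pos: [0.5003, -0.2027, 0.2895]
tool_rot: [-180.0, -0.2, 152.5]
force: [-0.8, -0.4, -0.1]
grip_width: 0.0559
grasp_force: 0.0
[ 0.5003 -0.2027  0.2895] 152.5
[-0.0043 -0.1571 -0.0105] -9.2 rows 3.8
```

```bash
python3 steer.py '-0.004 -0.157 0 -9.2 0.052;-0.004 -0.157 0 -9.2 0.052;-0.004 -0.157 0 -9.2 0.052;-0.004 -0.157 0 -9.2 0.052;-0.004 -0.157 0.04 -9.2 0.052;-0.004 -0.157 0.08 -9.2 0.052;-0.004 -0.157 0.12 -9.2 0.052;-0.004 -0.157 0.16 -9.2 0.052'; python3 steer.py '0 0 0.02 0 0.052;0 0 0.02 0 0.052;0 0 0.02 0 0.052'; python3 d.py .4315 -.344 .041 161.7
```

```text
time_s: 16.47
tool_pos: [0.4313, -0.3413, 0.1281]
tool_rot: [180.0, -0.1, 161.3]
force: [0.8, -0.4, 0.4]
grip_width: 0.0522
grasp_force: 0.0
time_s: 16.72
tool_pos: [0.4311, -0.3413, 0.1097]
tool_rot: [-180.0, -0.3, 161.3]
force: [-0.2, -0.4, 0.7]
grip_width: 0.0517
grasp_force: 0.0
[ 0.4311 -0.3413  0.1097] 161.3
[-0.0012 -0.0025  0.0687] -0.4 rows 1.6
```

```bash
python3 steer.py '-0.001 -0.0025 0.035 -0.4 0.052;-0.001 -0.0025 0.055 -0.4 0.052;-0.001 -0.0025 0.067 -0.4 0.052;-0.001 -0.0025 0.067 -0.4 0.052;-0.001 -0.0025 0.067 -0.4 0.035;-0.001 -0.0025 0.067 -0.4 0.035;-0.001 -0.0025 0.067 -0.4 0.035;-0.001 -0.0025 0.067 -0.4 0.035' 15
```

```text
time_s: 17.38
tool_pos: [0.4341, -0.3457, 0.0464]
tool_rot: [-180.0, 0.2, 161.7]
force: [-0.5, -0.1, 6.6]
grip_width: 0.0415
grasp_force: 15.0
```

```bash
python3 steer.py '0 0 -0.03 0 0.035;0 0 -0.07 0 0.035;0 0 -0.11 0 0.035;0 0 -0.15 0 0.035;0 0 -0.19 0 0.035;0 0 -0.23 0 0.035;0 0 -0.26 0 0.035;0 0 -0.26 0 0.035' 20; python3 d.py .4875 .1025 .305 178
```

```text
time_s: 18.05
tool_pos: [0.4349, -0.3472, 0.3118]
tool_rot: [-180.0, 0.7, 161.7]
force: [0.4, -0.5, 0.0]
grip_width: 0.041
grasp_force: 20.0
[ 0.4349 -0.3472  0.3118] 161.7
[0.0913 0.4434 0.0068] -16.3 rows 10.9
```

```bash
python3 steer.py '0.091 0.443 0 -16 0.035;0.091 0.443 0 -16 0.035;0.091 0.443 0 -16 0.035;0.091 0.443 0 -16 0.035;0.091 0.443 0 -16 0.035;0.091 0.443 0 -16 0.035;0.091 0.443 0 -16 0.035;0.091 0.443 0 -16 0.035';  python3 d.py .4875 .1025 .305 178
```

```text
time_s: 18.72
tool_pos: [0.4712, -0.0119, 0.3048]
tool_rot: [179.9, 0.1, 177.7]
force: [1.0, 0.3, 0.4]
grip_width: 0.041
grasp_force: 20.0
[ 0.4712 -0.0119  0.3048] 177.7
[-0.0117  0.1149 -0.0002] -0.3 rows 2.8
```

```bash
python3 steer.py '-0.012 0.113 0 0 0.035;-0.012 0.113 0 0 0.035;-0.012 0.113 0 0 0.035;-0.012 0.113 0 0 0.035;-0.012 0.113 0.04 0 0.035;-0.012 0.113 0.08 0 0.035;-0.012 0.113 0.12 0 0.035;-0.012 0.113 0.16 0 0.035'; python3 steer.py '0 0 0.04 0 0.035;0 0 0.07 0 0.035;0 0 0.07 0 0.035;0 0 0.07 0 0.035';python3 d.py .4875 .1025 .039 178
```

```text
time_s: 19.38
tool_pos: [0.488, 0.0983, 0.1432]
tool_rot: [180.0, 0.1, 177.7]
force: [0.4, 0.8, -0.2]
grip_width: 0.041
grasp_force: 20.0
time_s: 19.72
tool_pos: [0.487, 0.0979, 0.0738]
tool_rot: [-179.9, -0.2, 177.7]
force: [0.8, -0.6, -0.3]
grip_width: 0.0411
grasp_force: 20.0
[0.487  0.0979 0.0738] 177.7
[-0.0003  0.0046  0.0348] -0.3 rows 0.8
```

```bash
python3 steer.py '0 0.004 0.02 0 0.035;0 0.004 0.03 0 0.035;0 0.004 0.033 0 0.035;0 0.004 0.033 0 0.035'; python3 steer.py '0 0 0.001 0 0.035;0 0 0.001 0 0.035'
```

```text
time_s: 20.05
tool_pos: [0.4888, 0.1027, 0.0424]
tool_rot: [180.0, 0.0, 177.7]
force: [0.4, 0.2, 0.1]
grip_width: 0.0414
grasp_force: 20.0
time_s: 20.22
tool_pos: [0.4892, 0.1028, 0.0417]
tool_rot: [180.0, 0.1, 177.7]
force: [0.3, 0.0, -0.3]
grip_width: 0.0408
grasp_force: 20.0
```

```bash
python3 steer.py '0 0 0.002 0 0.035;0 0 0.003 0 0.035;0 0 0.004 0 0.035;0 0 0.004 0 0.035'
```

```text
time_s: 20.55
tool_pos: [0.4889, 0.1029, 0.0383]
tool_rot: [180.0, 0.0, 177.7]
force: [-3.7, -1.3, 12.3]
grip_width: 0.0411
grasp_force: 20.0
```

```bash
python3 steer.py '0 0 -0.001 0 0.05;0 0 -0.001 0 0.05;0 0 -0.001 0 0.05;0 0 -0.04 0 0.05;0 0 -0.08 0 0.05;0 0 -0.12 0 0.05;0 0 -0.16 0 0.05;0 0 -0.20 0 0.05'; python3 steer.py '0 0 -0.04 0 0.05;0 0 -0.06 0 0.05;0 0 -0.06 0 0.05'; python3 d.py .477 -.3212 .29 83.5
```

```text
time_s: 21.22
tool_pos: [0.4879, 0.1025, 0.2383]
tool_rot: [180.0, -0.0, 177.7]
force: [0.3, 0.8, -0.5]
grip_width: 0.0503
grasp_force: 0.0
time_s: 21.47
tool_pos: [0.4908, 0.1032, 0.302]
tool_rot: [179.8, 0.5, 177.7]
force: [0.3, 0.1, -0.2]
grip_width: 0.05
grasp_force: 0.0
[0.4908 0.1032 0.302 ] 177.7
[-0.0032 -0.4247  0.012 ] 94.2 rows 10.2
```

```bash
python3 steer.py '-0.003 -0.425 0.01 94.2 0.05;-0.003 -0.425 0.01 94.2 0.05;-0.003 -0.425 0.01 94.2 0.05;-0.003 -0.425 0.01 94.2 0.05;-0.003 -0.425 0.01 94.2 0.05;-0.003 -0.425 0.01 94.2 0.05;-0.003 -0.425 0.01 94.2 0.05;-0.003 -0.425 0.01 94.2 0.05';python3 d.py .477 -.3212 .29 83.5
```

```text
time_s: 22.13
tool_pos: [0.4764, -0.2321, 0.2877]
tool_rot: [-180.0, -0.0, 120.1]
force: [1.6, 0.2, 0.6]
grip_width: 0.05
grasp_force: 0.0
[ 0.4764 -0.2321  0.2877] 120.1
[-0.0774 -0.0441 -0.0023] 36.6 rows 2.1
```

```bash
python3 -c "
from cell import env
print(env.get_obs()['qpos'])"; python3 steer.py '-0.0774 -0.0441 0 50 0.05;-0.0774 -0.0441 0 50 0.05;-0.0774 -0.0441 0 50 0.05;-0.0774 -0.0441 0 50 0.05;-0.0774 -0.0441 0 50 0.05;-0.0774 -0.0441 0 50 0.05;-0.0774 -0.0441 0 50 0.05;-0.0774 -0.0441 0 50 0.05';python3 d.py .477 -.3212 .2 -65;  python3 -c "
from cell import env
print(env.get_obs()['qpos'])"
```

```text
[-19.73043466   2.06430304  44.4128174   97.25342383  -1.48194312
  81.32025784  54.96430303]
time_s: 22.8
tool_pos: [0.4782, -0.3192, 0.2874]
tool_rot: [-179.9, 0.0, 70.2]
force: [-0.0, -0.7, 0.3]
grip_width: 0.0504
grasp_force: 0.0
[ 0.4782 -0.3192  0.2874] 70.2
[-0.0023 -0.0004  0.0874] 135.2 rows 2.1
[-16.079793    11.18270663  54.48607042  91.50643107  -9.11757014
  82.14049738  19.38435142]
```

```bash
python3 steer.py '0 0 0.02 56 0.05;0 0 0.04 56 0.05;0 0 0.06 56 0.05;0 0 0.08 56 0.05;0 0 0.09 56 0.05;0 0 0.09 56 0.05;0 0 0.09 56 0.05;0 0 0.09 56 0.05';python3 steer.py '0 0 0 56 0.05;0 0 0 56 0.05;0 0 0 56 0.05;0 0 0 56 0.05;0 0 0 56 0.05;0 0 0 56 0.05;0 0 0 56 0.05;0 0 0 56 0.05';python3 steer.py '0 0 0 33 0.05;0 0 0 33 0.05;0 0 0 33 0.05;0 0 0 33 0.05;0 0 0 33 0.05;0 0 0 33 0.05';python3 d.py .477 -.3212 .07 -75;  python3 -c "
from cell import env
print(env.get_obs()['qpos'])"
```

```text
time_s: 23.47
tool_pos: [0.478, -0.319, 0.1976]
tool_rot: [-179.9, 0.1, 14.3]
force: [-0.1, -0.4, -0.4]
grip_width: 0.0501
grasp_force: 0.0
time_s: 24.13
tool_pos: [0.4782, -0.3191, 0.1978]
tool_rot: [180.0, 0.1, -41.7]
force: [-0.2, 0.6, -0.2]
grip_width: 0.0503
grasp_force: 0.0
time_s: 24.63
tool_pos: [0.4782, -0.3191, 0.1979]
tool_rot: [179.9, 0.0, -74.5]
force: [0.1, 0.3, -1.4]
grip_width: 0.05
grasp_force: 0.0
[ 0.4782 -0.3191  0.1979] -74.5
[0.0017 0.0017 0.1279] 0.5 rows 3.1
[ -25.54366362   21.205681     69.68124631   99.14000426  -20.60852111
   74.27090489 -115.86220665]
```

```bash
python3 steer.py '0.002 0.002 0.03 0 0.05;0.002 0.002 0.05 0 0.05;0.002 0.002 0.05 0 0.05'; python3 -c "
from cell import env
print(env.get_obs()['qpos'])"
```

```text
time_s: 24.88
tool_pos: [0.4749, -0.3199, 0.1446]
tool_rot: [179.7, 0.3, -74.3]
force: [-0.3, 1.2, 0.5]
grip_width: 0.0499
grasp_force: 0.0
[ -22.65411632   24.28584184   66.81320781  102.66169784  -23.7177633
   69.41065974 -113.21367708]
```

```bash
python3 d.py .477 -.3212 .07 -75; python3 steer.py '-0.001 0.002 0.03 0 0.05;-0.001 0.002 0.06 0 0.05;-0.001 0.002 0.073 0 0.05;-0.001 0.002 0.073 0 0.05;-0.001 0.002 0.073 0 0.05'; python3 -c "
from cell import env
print(env.get_obs()['qpos'])"; python3 d.py .477 -.3212 .07 -75
```

```text
[ 0.4749 -0.3199  0.1446] -74.3
[ 0.0018 -0.0017  0.0746] 0.7 rows 1.8
time_s: 25.3
tool_pos: [0.4751, -0.3218, 0.0764]
tool_rot: [180.0, -0.0, -74.5]
force: [0.2, -0.2, -0.6]
grip_width: 0.05
grasp_force: 0.0
[ -18.69202635   28.74003437   62.39883954  106.32430064  -28.64993587
   62.58779169 -109.89835513]
[ 0.4751 -0.3218  0.0764] -74.5
[-0.0001 -0.002   0.0064] 0.5 rows 0.2
```

Now I close on the knob, after 5 mm more down.

```bash
python3 steer.py '0 -0.002 0.005 0 0.05;0 -0.002 0.005 0 0.05;0 -0.002 0.005 0 0.015;0 -0.002 0.005 0 0.015;0 -0.002 0.005 0 0.015;0 -0.002 0.005 0 0.015;0 -0.002 0.005 0 0.015' 45
python3 - <<'E'
from h import *
import pickle
o=env.get_obs();y=np.radians(o["tool_rot"][2]);h=np.radians(-6.5);d=np.array([-np.cos(h),-np.sin(h)])*.04
print("per 40mm pull: dx,dy",d@[np.cos(y),np.sin(y)],d@[np.sin(y),-np.cos(y)])
w=cam("wrist");pickle.dump(w,open("w6.pkl","wb"));print(proj(w,[[.427,-.408,.033],[.4671,-.4148,.036]]).round(1))
E
```

```text
time_s: 25.88
tool_pos: [0.4763, -0.3212, 0.0709]
tool_rot: [179.9, 0.0, -74.6]
force: [-8.8, -1.4, 5.4]
grip_width: 0.0245
grasp_force: 4.3
per 40mm pull: dx,dy -0.014939899154754122 0.03710524778580217
[[474.9 141. ]
 [396.1  99.7]]
```

```bash
python3 steer.py '0 0 0 0 0.015;0 0 0 0 0.015;-0.0034 0.0084 0 0 0.015;-0.0067 0.0167 0 0 0.015;-0.01 0.025 0 0 0.015;-0.0134 0.0334 0 0 0.015;-0.0134 0.0334 0 0 0.015;-0.0134 0.0334 0 0 0.015' 45
python3 - <<'E'
from h import *
import pickle
w=cam("wrist");pickle.dump(w,open("w7.pkl","wb"));print(env.get_obs()["qpos"].round(1))
u=proj(w,[[.427,-.408,.033]])[0].astype(int);print(u)
x0=min(max(0,u[0]-80),480);y0=min(max(0,u[1]-60),360);print(x0,y0);cv2.imwrite("pics/w7.png",crop(w,x0,y0,x0+160,y0+120,5))
E
```

```text
time_s: 26.6
tool_pos: [0.4442, -0.3177, 0.071]
tool_rot: [-179.7, -0.3, -74.5]
force: [8.3, -4.9, -7.8]
grip_width: 0.0228
grasp_force: 45.1
[ -20.9   25.4   64.5  110.8  -26.7   60.  -109.4]
[410 113]
330 53
```

View pics/w7.png

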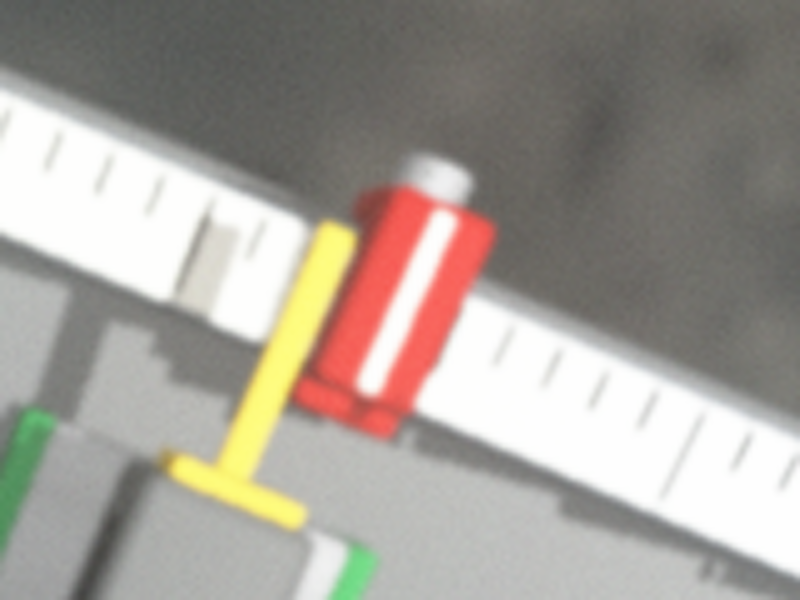

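The flag's line runs from (447,213) to (371,392) in the crop. The pointer runs from its tip at (338,228) to (235,478) and still falls short of the line.

```bash
cat > gap.py <<'E'
import sys,pickle
from h import *
w=pickle.load(open(sys.argv[1],"rb"));x0,y0=float(sys.argv[2]),float(sys.argv[3]);p=np.array(sys.argv[4:],float).reshape(4,2)
uv=(p+.5)/5-.5+[x0,y0];P=onz(w,uv,[.033,.033,.036,.036]);h=np.radians(-6.5);c=P[:,:2]@[np.cos(h),np.sin(h)]
print(P.round(4),"along",c.round(4),"gap",c[2:].mean()-c[:2].mean())
E
python3 gap.py w7.pkl 330 53 447 213 371 392 338 228 235 478
```

```text
[[ 0.4259 -0.4161  0.033 ]
 [ 0.4273 -0.4002  0.033 ]
 [ 0.4351 -0.4122  0.036 ]
 [ 0.437  -0.3899  0.036 ]] along [0.4703 0.4698 0.4789 0.4784] gap 0.00860960780721709
```

```bash
python3 steer.py '-0.0016 0.004 0 0 0.015;-0.0033 0.0082 0 0 0.015;-0.0033 0.0082 0 0 0.015;-0.0033 0.0082 0 0 0.015;-0.0033 0.0082 0 0 0.015' 45
python3 - <<'E'
from h import *
import pickle
w=cam("wrist");pickle.dump(w,open("w8.pkl","wb"))
u=proj(w,[[.427,-.408,.033]])[0].astype(int)
x0=min(max(0,u[0]-80),480);y0=min(max(0,u[1]-60),360);print(x0,y0);cv2.imwrite("pics/w8.png",crop(w,x0,y0,x0+160,y0+120,5))
E
```

```text
time_s: 27.07
tool_pos: [0.4361, -0.3167, 0.071]
tool_rot: [-179.7, -0.4, -74.5]
force: [8.6, -4.8, -8.2]
grip_width: 0.0231
grasp_force: 45.1
313 46
```

View pics/w8.png

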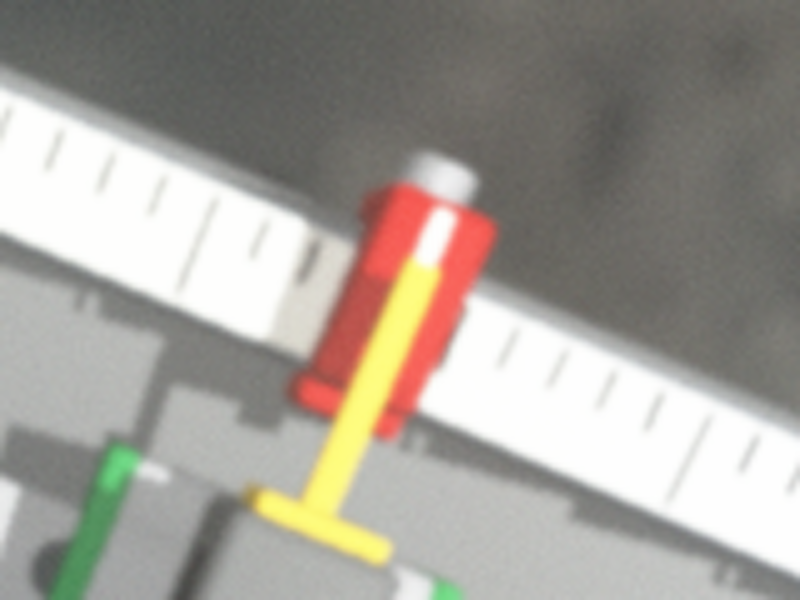

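The pointer (tip at (424,268), base at (320,512)) now lies over the white line, whose visible part is (446,212) to (427,260).

```bash
python3 gap.py w8.pkl 313 46 446 212 426 261 424 266 320 510
python3 - <<'E'
import pickle
from h import *
a=pickle.load(open("w8.pkl","rb"))
# expected line pixels from w7 estimate, and the predicted image of a pointer in line with it
P=np.array([[.4259,-.4161,.033],[.4273,-.4002,.033]]);print(((proj(a,P)-[313,46]+.5)*5-.5).round(1))
q=np.array([[.4257,-.4122],[.4279,-.3899]]);h=np.radians(-6.5);u=np.array([np.cos(h),np.sin(h)])
s=.47005
Q=[np.r_[x+(s-x@u)*u,.036] for x in q];print(((proj(a,Q)-[313,46]+.5)*5-.5).round(1))
E
```

```text
[[ 0.4259 -0.416   0.033 ]
 [ 0.4263 -0.4117  0.033 ]
 [ 0.4268 -0.4111  0.036 ]
 [ 0.429  -0.3893  0.036 ]] along [0.4703 0.4701 0.4706 0.4703] gap 0.00027280909303312173
[[446.5 210.8]
 [372.2 390.8]]
[[436.4 254.2]
 [326.4 503.3]]
```

```bash
python3 steer.py '0 0 0 0 0.015;0 0 0 0 0.015;0 0 0 0 0.015;0 0 0 0 0.015;0 0 0 0 0.015;0 0 0 0 0.015' 45
python3 - <<'E'
from h import *
import pickle
t=cam("top");hsv=cv2.cvtColor(t["color"],cv2.COLOR_BGR2HSV);m=cv2.inRange(hsv,(20,90,80),(35,255,255))[255:320,175:235]
n,_,st,c=cv2.connectedComponentsWithStats(m)
print([(st[i,4],onz(t,[c[i]+[175,255]],.035)[0].round(3).tolist()) for i in range(1,n) if st[i,4]>5])
a=pickle.load(open("w8.pkl","rb"));w=cam("wrist");d=cv2.phaseCorrelate(*[np.float32(cv2.cvtColor(x["color"][46:166,313:473],cv2.COLOR_BGR2GRAY)) for x in(a,w)]);print(d)
E
```

```text
time_s: 27.62
tool_pos: [0.4362, -0.3168, 0.071]
tool_rot: [-179.7, -0.4, -74.5]
force: [8.1, -5.0, -10.1]
grip_width: 0.023
grasp_force: 45.1
[(np.int32(152), [0.483, 0.102, 0.035]), (np.int32(102), [0.425, 0.122, 0.035])]
((0.10408814588141979, 0.03620409537344216), 0.9812290317813556)
```

The transformer is in the red tray at (0.483, 0.102), and the jaw is holding steady. I'm handing in.

```bash
python3 -c "
from cell import env
print(env.sign_off())"
```

```text
the job is handed in; nothing more can be done
None
```

Job handed in at 27.6 s: both capacitors are in the blue tray, the transformer is in the red tray, and the jaw is held with its pointer about 0.3 mm from the flag's line by the wrist camera.

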